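# Transfer the milling tools to the other carrier in the same order

## Task

The four milling tools stand in the full tool carrier in the order in which the job will use them, counted from the carrier's handle end. Move them one by one into the empty carrier in that same order: the tool next to the handle of the full carrier goes next to the handle of the other, and so on along the row. Seat each upright with its flange flat on the socket, set it in gently without dropping it, and leave all four standing there.

Things in the scene. Friction and masses are not known exactly. Their poses are not given: they have to be found in the camera images.
- face_mill_mid (a point): face mill: dark cylinder d 50, flat top, five small gold inserts round its rim, 60 tall; grip the cylinder (20-58 up) (mm, from the flange's underside). 0.4-0.9 kg. Below it a d 50, 9 thick flange rests on the socket and a taper, d 32 to 17, reaches 68 down the hole. Point: on the axis, 36 above the flange's underside, half-way up what shows (126 above the bench when seated). z: axis, up; any yaw
- collet_chuck_mid (a point): collet chuck: dark slotted nut d 42 (grip it, 26-43 up), slim d 12 end mill standing in its middle, 76 tall (mm, from the flange's underside). 0.4-0.9 kg. Below it a d 50, 9 thick flange rests on the socket and a taper, d 32 to 17, reaches 68 down the hole. Point: on the axis, 36 above the flange's underside, half-way up what shows (126 above the bench when seated). z: axis, up; any yaw
- drill_chuck_mid (a point): drill chuck: bright knurled sleeve d 49 (grip it, 24-52 up), cone with three empty jaws on top, 76 tall (mm, from the flange's underside). 0.4-0.9 kg. Below it a d 50, 9 thick flange rests on the socket and a taper, d 32 to 17, reaches 68 down the hole. Point: on the axis, 36 above the flange's underside, half-way up what shows (126 above the bench when seated). z: axis, up; any yaw
- boring_head_mid (a point): boring head: dark cylinder d 50 (grip it, 19-46 up), bright slide across its top, thin d 11 bar standing off-centre, 76 tall (mm, from the flange's underside). 0.4-0.9 kg. Below it a d 50, 9 thick flange rests on the socket and a taper, d 32 to 17, reaches 68 down the hole. Point: on the axis, 36 above the flange's underside, half-way up what shows (126 above the bench when seated). z: axis, up; any yaw
- face_mill_socket: the black socket of the full carrier in which the face mill stands at the start (fixed; 68 by 71 mm, all four alike); it shows that tool's place in the row. Origin: centre of the hole, level with the socket's top; axes as the full carrier's
- collet_chuck_socket: the black socket of the full carrier in which the collet chuck stands at the start (fixed; 68 by 71 mm, all four alike); it shows that tool's place in the row. Origin: centre of the hole, level with the socket's top; axes as the full carrier's
- drill_chuck_socket: the black socket of the full carrier in which the drill chuck stands at the start (fixed; 68 by 71 mm, all four alike); it shows that tool's place in the row. Origin: centre of the hole, level with the socket's top; axes as the full carrier's
- boring_head_socket: the black socket of the full carrier in which the boring head stands at the start (fixed; 68 by 71 mm, all four alike); it shows that tool's place in the row. Origin: centre of the hole, level with the socket's top; axes as the full carrier's
- full_carrier: tool carrier, full at the start, tools in any order. Fixed, grey steel, 309 long, 76 wide (mm), sockets' tops 90 high. Origin: on the bench under its middle; y runs along the row to the end with the black bow handle (sticks out 33, 70 high). Four black sockets in a row at y = 112.5 (by the handle), 37.5, -37.5, -112.5 mm, x = 0; holes d 38, right through
- empty_carrier: like carrier, empty at the start, pointing about the other way. Fixed, grey steel, 309 long, 76 wide (mm), sockets' tops 90 high. Origin: on the bench under its middle; y runs along the row to the end with the black bow handle (sticks out 33, 70 high). Four black sockets in a row at y = 112.5 (by the handle), 37.5, -37.5, -112.5 mm, x = 0; holes d 38, right through
There are look-alikes about, which are no part of the job. What is shaped like the part that bears face_mill_mid but purple is not meant.

How it is judged:
By the outcome, as a careful person would: the job done as asked, in the order asked, and still so for the second after the job is handed in, with the robot touching nothing.
It also fails if it takes over 112 s, if anything falls off the work surface, if the arm or the gripper's body presses on something with over 40 N, if the wrist force passes 120 N, or if a joint passes its speed limit or range.

## Robot

A 6-joint arm with a two-finger parallel gripper is mounted at the origin on the work surface. World frame = base frame: x ahead of the robot, y to its left, z up, the work surface at z = 0. Lengths are in m, angles in rad, forces in N, time in s.
With the tool pointing down it reaches from about 0.35 to 0.85 m from the base axis. Payload 8.1 kg.
Tool frame: the origin (TCP) lies between the finger pads; the fingertips stand 14 mm ahead of it and the grasp point (between the pads) lies 5 mm behind it; z points along the fingers, y is the line along which they close (so a half turn about z gives the same grasp; the last joint's range is limited). The gripper opens to 93 mm and grips with 3 to 60 N. Pads are 15 mm wide; open, the fingers measure 128 mm over their backs; the gripper's body (75 mm by 188 mm) begins 65 mm behind the grasp point.
Start: joints at [-1.417, 0.13, 1.488, -0, 1.523, -0.085], TCP at [0.142, -0.583, 0.233] pointing down, gripper open.
Joint ranges: [-2.96, 2.96], [-0.89, 2.26], [0.02, 2.5], [-1.34, 4.48], [0, 2.73], [-2.66, 2.66]. Speed limits (rad/s): [2.39, 2.39, 2.79, 3.14, 3.14, 3.14].

## Interface

Orientations are given as a rotation vector (axis times angle).
In Python, from plant import robot gives the robot as it stands.
- The arm moves only by the tool arm_command, never from a script. Its argument "targets" is a list of rows, each an object of numbers: "x", "y", "z": the shift along the world's x, y, z in units of 500 mm (1.0 is 500 mm); "rx", "ry", "rz": the turn, a rotation vector about the world's x, y, z in units of 2 rad (1.0 is 2 rad); "claw": the closure in counts, from 0 (fully open) to 255 (shut). In form: [{"x": .., "y": .., "z": .., "rx": .., "ry": .., "rz": .., "claw": ..}, ...]. A call has 1 to 10 rows; each row is the pose to reach, as a shift and turn from the pose commanded when the call began; what a row does not reach only later rows make up. A row lasts 1/12 s, in which the tool goes at most 41.7 mm and 7.16 degrees, less where a joint would pass 70% of its speed; a pose out of reach is approached as far as the arm can. A call with a number of a shift or a turn outside -1 to 1 is refused whole. A call with a gripper value outside its range is refused whole. The fingers move at their own pace and stop on an object; "squeeze" is the grip in N (left out, the last holds). Time passes only in rows, so rows that repeat a pose let the fingers close. It gives the time, the measured TCP pose, the force, the opening and the grip force at its end, in the units of the state.
- robot.read_state(): the state, without advancing time (a new reading comes with each control period).
- robot.read_camera(name): name is "scene" or "side" or "wrist"; returns (picture, depth): 420x560x3 uint8, red, green, blue; 420x560 float32, m along the optical axis (not along the pixel's ray), 0 where there is no reading.
- robot.get_calibration(name): a dict with "intrinsics" (3x3 intrinsics, pixels), "dist" ([k1, k2, p1, p2, k3] as OpenCV has them; the pictures are not rectified), "origin" and "orientation" of the camera in the world. Camera axes: x right, y up, looking along -z (the intrinsics and any distortion apply to the point x, -y, -z); pixel columns grow to the right and rows downward; lengths in m; the calibration is good to about 2 mm. A picture is of the moment at which its call begins: read the wrist's pose just before it. get_calibration takes no time and is no camera call; for the wrist camera it gives the pose at the moment of the call.
- robot.close_job(): hands the job in; it is judged then, once.
The state is a dict: "t": time; "q": joint angles; "dq": joint speeds; "joint_torque": joint torques, N m; "tool_pos": TCP position; "orientation": TCP orientation; "force": force on the tool from outside, world axes, zero at the start; "wrist_torque": the same for the moment, N m; "opening": finger opening in m; "gripper_force": force on a finger pad.
Only numpy, scipy, OpenCV 4.12 (cv2) and the standard library are available. Lean on these libraries where they do the work, as an engineer would, in place of code of your own. Each camera call takes 0.05 s, during which the arm holds its last target. There are 200 camera calls.

## Working session

There is one attempt and no reset: what is moved stays moved. The work goes in short steps, Python scripts to look and compute and a tool call to move; the robot and the scene stay as the last step left them, time stands still between calls to the robot, and variables do not carry over. Pictures are saved under pics/ and viewed, at most 14 in all, crops included, and the job is handed in when it is done.

Besides the shell and the picture viewer there is one more tool, called as a command line: name --argument value ..., lists and objects as JSON in quotes. arm_command: Moves the arm, as the interface text tells. Shifts and turns lie within -1 to 1; 1 stands for 500 mm of shift or 2 rad of turn. Its arguments: {"type":"object","properties":{"targets":{"type":"array","items":{"type":"object","properties":{"x":{"type":"number","minimum":-1,"maximum":1},"y":{"type":"number","minimum":-1,"maximum":1},"z":{"type":"number","minimum":-1,"maximum":1},"rx":{"type":"number","minimum":-1,"maximum":1},"ry":{"type":"number","minimum":-1,"maximum":1},"rz":{"type":"number","minimum":-1,"maximum":1},"claw":{"type":"number"}}}},"squeeze":{"type":"number"}},"required":["targets"]}

```bash
mkdir -p pics; cat > h.py <<'E'
import numpy as np, cv2
from scipy.spatial.transform import Rotation as R
from plant import robot
def rot(o):
    o=np.array(o,float)
    if o.shape==(3,3): return o
    return R.from_rotvec(o).as_matrix() if o.size==3 else R.from_quat(o).as_matrix()
def rays(c,uv):
    p=cv2.undistortPoints(np.array(uv,float).reshape(-1,1,2),np.array(c['intrinsics'],float),np.array(c['dist'],float)).reshape(-1,2)
    d=np.c_[p[:,0],-p[:,1],-np.ones(len(p))]
    return d@rot(c['orientation']).T
def onplane(c,uv,z):
    d=rays(c,uv);o=np.array(c['origin']);return o+d*((z-o[2])/d[:,2])[:,None]
def world(c,depth):
    h,w=depth.shape;v,u=np.mgrid[:h,:w]
    return (np.array(c['origin'])+rays(c,np.c_[u.ravel(),v.ravel()])*depth.reshape(-1,1)).reshape(h,w,3)
def shot(n,f):
    c=robot.get_calibration(n);p,d=robot.read_camera(n)
    cv2.imwrite(f'pics/{f}.png',p[...,::-1]);np.savez(f'{f}.npz',p=p,d=d);
    import pickle;pickle.dump(c,open(f'{f}.pkl','wb'))
    return c,p,d
E
python3 - <<'E'
from h import *
for n in('scene','side'):
    c,p,d=shot(n,n+'0');print(n,c)
s=robot.read_state();print({k:s[k] for k in('t','tool_pos','orientation','force','opening')})
a=cv2.imread('pics/scene0.png');b=cv2.imread('pics/side0.png')
E
```

```text
scene {'intrinsics': array([[401.73553537,   0.        , 283.11631009],
       [  0.        , 401.73553537, 204.56882725],
       [  0.        ,   0.        ,   1.        ]]), 'dist': array([-0.05389054,  0.        ,  0.        ,  0.        ,  0.        ]), 'origin': array([1.10784935, 0.81742952, 0.89420379]), 'orientation': array([0.3715788 , 1.06228229, 2.28323941])}
side {'intrinsics': array([[459.50299428,   0.        , 286.62159208],
       [  0.        , 459.50299428, 206.70862926],
       [  0.        ,   0.        ,   1.        ]]), 'dist': array([-0.07131215,  0.        ,  0.        ,  0.        ,  0.        ]), 'origin': array([0.41229439, 0.90531232, 1.00666171]), 'orientation': array([ 0.07502312, -1.06504452, -2.79965721])}
{'t': 0.1, 'tool_pos': array([ 0.14187312, -0.58248372,  0.2316994 ]), 'orientation': array([-3.11758711e+00, -3.74046503e-01,  7.91930346e-05]), 'force': array([ 0.28386165, -0.63058588,  0.03608579]), 'opening': 0.09303224001146704}
```

View pics/scene0.png

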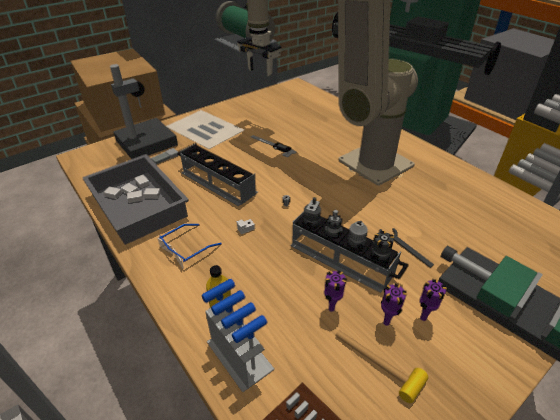

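View pics/side0.png

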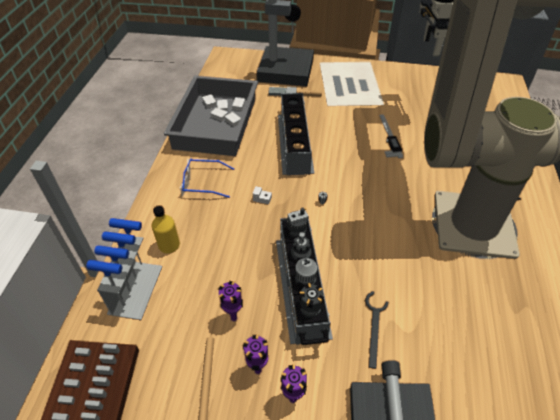

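The full carrier (scene 345,245) has its handle at lower right (scene 400,268). From the handle the order is gold-rimmed face mill, bright drill chuck, collet chuck, boring head. The empty carrier is at scene (217,172). I still need to confirm its handle end, so I'll rectify both cameras onto the socket-top plane.

```bash
cat >> h.py <<'E'
import pickle
def load(f):
    z=np.load(f+'.npz');return pickle.load(open(f+'.pkl','rb')),z['p'],z['d']
def ortho(c,p,x0,x1,y0,y1,z,res=0.001):
    # rows: x from x1 down to x0 ; cols: y from y1 down to y0
    xs=np.arange(x1,x0,-res);ys=np.arange(y1,y0,-res)
    X,Y=np.meshgrid(xs,ys,indexing='ij')
    P=np.c_[X.ravel(),Y.ravel(),np.full(X.size,z)]
    q=(P-np.array(c['origin']))@rot(c['orientation']); q=q*[1,-1,-1]
    uv,_=cv2.projectPoints(q,np.zeros(3),np.zeros(3),np.array(c['intrinsics'],float),np.array(c['dist'],float))
    m=uv.reshape(*X.shape,2).astype(np.float32)
    return cv2.remap(p,m[...,0],m[...,1],cv2.INTER_CUBIC)
E
python3 - <<'E'
from h import *
for n,pts in(('scene0',[(185,155),(253,185),(300,240),(385,268),(333,285),(395,290),(432,295)]),('side0',[(293,97),(298,160),(300,220),(312,320),(230,295),(255,350),(293,380)])):
    c,p,d=load(n);print(n);print(np.round(onplane(c,pts,0.09),3).tolist())
    W=world(c,d);
    m=(abs(W[...,2]-0.088)<0.006)&(d>0)
    print(np.median(W[...,2][d>0]))
    k,l,st,ce=cv2.connectedComponentsWithStats(m.astype(np.uint8))
    for i in range(1,k):
        if st[i,4]>60: print(st[i],np.round(W[l==i].mean(0),3))
ims=[]
for n in('scene0','side0'):
    c,p,d=load(n); ims.append(ortho(c,p,0.25,0.65,-0.5,0.3,0.09))
cv2.imwrite('pics/orthoA.png',ims[0][...,::-1]);cv2.imwrite('pics/orthoB.png',ims[1][...,::-1])
E
```

```text
scene0
[[0.626, -0.378, 0.09], [0.532, -0.076, 0.09], [0.573, 0.216, 0.09], [0.463, 0.433, 0.09], [0.61, 0.39, 0.09], [0.498, 0.497, 0.09], [0.437, 0.565, 0.09]]
0.0008560533139049253
[ 74  19  53  12 101] [ 0.314 -2.277  0.088]
[127  22  84  16 149] [ 1.000e-03 -1.829e+00  8.800e-02]
[ 0 36 38 10 75] [ 0.854 -2.275  0.088]
[180 143  76  43 981] [ 0.562 -0.258  0.089]
[361 144  37  12  98] [0.044 0.034 0.088]
[ 293  211  108   61 1194] [0.475 0.299 0.089]
[490 257  53  52 822] [0.225 0.681 0.084]
[548 305  12  30 177] [0.264 0.8   0.087]
[207 319  40  52  91] [0.912 0.368 0.088]
side0
[[0.588, -0.398, 0.09], [0.528, -0.087, 0.09], [0.491, 0.14, 0.09], [0.426, 0.42, 0.09], [0.619, 0.387, 0.09], [0.536, 0.508, 0.09], [0.448, 0.559, 0.09]]
-0.0005820101708977621
[514   8  27   7  70] [-0.373 -1.26   0.089]
[ 281   93   31   64 1180] [ 0.56  -0.256  0.089]
[458 197  49  29 167] [0.025 0.051 0.088]
[ 280  217   51  113 1077] [0.465 0.336 0.089]
[305 219  13  45 179] [0.455 0.206 0.089]
[152 223  24  13  79] [0.829 0.23  0.088]
[314 265   9  26  77] [0.425 0.31  0.088]
```

```bash
python3 - <<'E'
from h import *
rows=[]
for n in('scene0','side0'):
    c,p,d=load(n)
    rows.append(np.hstack([ortho(c,p,.4,.68,.09,.49,.09) ,ortho(c,p,.4,.68,-.45,-.05,.09)]))
cv2.imwrite('pics/o1.png',np.vstack(rows)[...,::-1])
# combined footprint of points at socket-top height -> min-area rectangles
for nm,(y0,y1) in dict(empty=(-.5,0),full=(.05,.55)).items():
    for n in('scene0','side0'):
        c,p,d=load(n);W=world(c,d)
        m=(d>0)&(abs(W[...,2]-.09)<.005)&(W[...,0]>.38)&(W[...,0]<.68)&(W[...,1]>y0)&(W[...,1]<y1)
        P=W[m][:,:2].astype(np.float32)
        b=cv2.minAreaRect(P*1000);print(nm,n,len(P),b)
E
```

```text
empty scene0 884 ((563.5758666992188, -268.828857421875), (81.3802261352539, 321.2331848144531), 13.241902351379395)
empty side0 1070 ((562.8302612304688, -269.6183776855469), (74.39598083496094, 317.4234619140625), 12.576871871948242)
full scene0 1108 ((533.2764892578125, 340.58709716796875), (241.4735870361328, 386.8594970703125), 16.593345642089844)
full side0 1223 ((532.1221923828125, 338.9933776855469), (235.2362518310547, 390.7928161621094), 15.912898063659668)
```

View pics/o1.png

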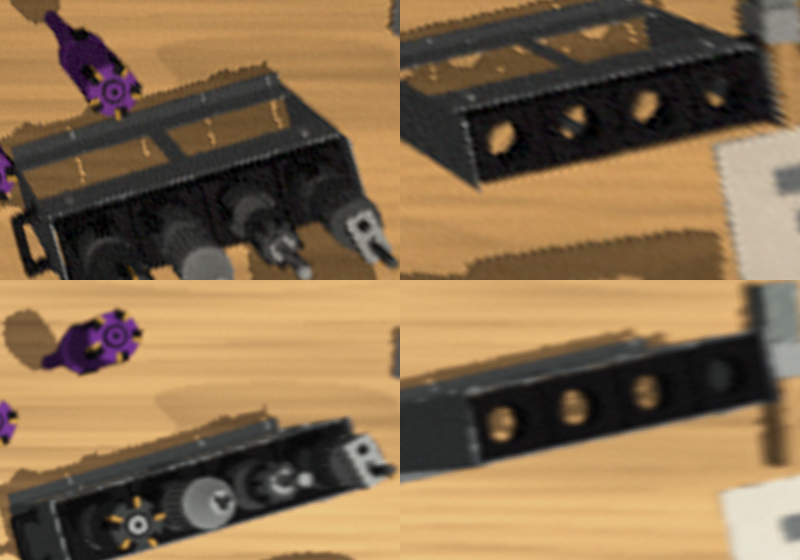

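Full carrier's handle is at +y (o1 20,520). The empty one has no handle at its +y end, so its handle is at −y. Order from the handle: face (135,525), drill (208,500), collet (280,478), boring (365,460). The purple mills are decoys.

Next I'll check for tall obstacles and how the wrist camera is mounted.

```bash
python3 - <<'E'
from h import *
c=robot.get_calibration('wrist');s=robot.read_state()
T=rot(s['orientation']);print('cam in tool',np.round(T.T@(np.array(c['origin'])-s['tool_pos']),3),'\n',np.round(T.T@rot(c['orientation']),3),c['intrinsics'][0],c['dist'])
W=np.vstack([ (lambda w,d:w[d>0])(world(c,d),d) for c,p,d in map(load,('scene0','side0'))])
for zmin in(.12,.2,.3):
    q=W[(W[:,2]>zmin)&(W[:,2]<.6)&(W[:,0]>.1)&(W[:,0]<.95)&(abs(W[:,1])<.75)]
    k=np.round(q[:,:2]/.05).astype(int);u,n=np.unique(k,axis=0,return_counts=True)
    print(zmin,[(round(a*.05,2),round(b*.05,2)) for (a,b),m in zip(u,n) if m>8])
E
```

```text
cam in tool [ 0.081 -0.001 -0.152] 
 [[-0.     0.958  0.288]
 [ 1.     0.     0.   ]
 [ 0.     0.288 -0.958]] [331.66034335   0.         284.65955751] [-0.01650529  0.          0.          0.          0.        ]
0.12 [(np.float64(0.1), np.float64(-0.55)), (np.float64(0.1), np.float64(-0.5)), (np.float64(0.1), np.float64(0.05)), (np.float64(0.1), np.float64(0.1)), (np.float64(0.15), np.float64(-0.65)), (np.float64(0.15), np.float64(-0.6)), (np.float64(0.15), np.float64(-0.55)), (np.float64(0.15), np.float64(-0.5)), (np.float64(0.15), np.float64(0.05)), (np.float64(0.15), np.float64(0.1)), (np.float64(0.2), np.float64(-0.65)), (np.float64(0.2), np.float64(-0.6)), (np.float64(0.2), np.float64(-0.55)), (np.float64(0.2), np.float64(-0.05)), (np.float64(0.2), np.float64(0.0)), (np.float64(0.2), np.float64(0.05)), (np.float64(0.2), np.float64(0.1)), (np.float64(0.4), np.float64(0.35)), (np.float64(0.4), np.float64(0.4)), (np.float64(0.4), np.float64(0.55)), (np.float64(0.4), np.float64(0.6)), (np.float64(0.45), np.float64(0.15)), (np.float64(0.45), np.float64(0.2)), (np.float64(0.45), np.f
[... 2538 characters left out ...]
(0.1), np.float64(-0.55)), (np.float64(0.1), np.float64(-0.5)), (np.float64(0.1), np.float64(0.05)), (np.float64(0.1), np.float64(0.1)), (np.float64(0.15), np.float64(-0.65)), (np.float64(0.15), np.float64(-0.6)), (np.float64(0.15), np.float64(-0.55)), (np.float64(0.15), np.float64(-0.5)), (np.float64(0.15), np.float64(0.05)), (np.float64(0.15), np.float64(0.1)), (np.float64(0.2), np.float64(-0.65)), (np.float64(0.2), np.float64(-0.6)), (np.float64(0.2), np.float64(-0.55)), (np.float64(0.2), np.float64(-0.05)), (np.float64(0.2), np.float64(0.0)), (np.float64(0.2), np.float64(0.05)), (np.float64(0.2), np.float64(0.1)), (np.float64(0.7), np.float64(-0.7)), (np.float64(0.75), np.float64(-0.7))]
```

arm_command --targets '[{"x":0,"y":0,"z":0.08,"rz":0.06,"claw":0},{"x":0.05,"y":0.04,"z":0.16,"rz":0.12,"claw":0},{"x":0.11,"y":0.08,"z":0.22,"rz":0.18,"claw":0},{"x":0.17,"y":0.13,"z":0.28,"rz":0.24,"claw":0},{"x":0.23,"y":0.18,"z":0.32,"rz":0.3,"claw":0},{"x":0.29,"y":0.23,"z":0.34,"rz":0.36,"claw":0},{"x":0.35,"y":0.28,"z":0.34,"rz":0.42,"claw":0},{"x":0.41,"y":0.33,"z":0.34,"rz":0.48,"claw":0},{"x":0.47,"y":0.38,"z":0.34,"rz":0.54,"claw":0},{"x":0.53,"y":0.42,"z":0.34,"rz":0.6,"claw":0}]'

```text
schema error: expected keys x, y, z, rx, ry, rz, claw
```

arm_command --targets '[{"x":0,"y":0,"z":0.08,"rx":0,"ry":0,"rz":0.06,"claw":0},{"x":0.05,"y":0.04,"z":0.14,"rx":0,"ry":0,"rz":0.12,"claw":0},{"x":0.11,"y":0.08,"z":0.18,"rx":0,"ry":0,"rz":0.18,"claw":0},{"x":0.17,"y":0.13,"z":0.22,"rx":0,"ry":0,"rz":0.24,"claw":0},{"x":0.23,"y":0.18,"z":0.26,"rx":0,"ry":0,"rz":0.3,"claw":0},{"x":0.29,"y":0.23,"z":0.3,"rx":0,"ry":0,"rz":0.36,"claw":0},{"x":0.35,"y":0.28,"z":0.3,"rx":0,"ry":0,"rz":0.42,"claw":0},{"x":0.41,"y":0.33,"z":0.3,"rx":0,"ry":0,"rz":0.48,"claw":0},{"x":0.47,"y":0.38,"z":0.3,"rx":0,"ry":0,"rz":0.54,"claw":0},{"x":0.53,"y":0.43,"z":0.3,"rx":0,"ry":0,"rz":0.6,"claw":0}]'

```text
t: 0.93
tool_pos: [0.4083, -0.3662, 0.3826]
orientation: [2.357, 2.077, 0.0]
force: [-0.3, -0.3, -0.5]
opening: 0.0925
gripper_force: 0.0
```

arm_command --targets '[{"x":0.05,"y":0.06,"z":0.01,"rx":0,"ry":0,"rz":0.06,"claw":0},{"x":0.1,"y":0.13,"z":0.01,"rx":0,"ry":0,"rz":0.12,"claw":0},{"x":0.15,"y":0.2,"z":0.01,"rx":0,"ry":0,"rz":0.18,"claw":0},{"x":0.2,"y":0.27,"z":0.01,"rx":0,"ry":0,"rz":0.18,"claw":0},{"x":0.24,"y":0.33,"z":0.01,"rx":0,"ry":0,"rz":0.18,"claw":0},{"x":0.24,"y":0.33,"z":0.01,"rx":0,"ry":0,"rz":0.18,"claw":0},{"x":0.24,"y":0.33,"z":0.01,"rx":0,"ry":0,"rz":0.18,"claw":0}]'

```text
t: 1.52
tool_pos: [0.5277, -0.2009, 0.3869]
orientation: [-1.948, -2.463, 0.0]
force: [-0.4, -0.3, 0.5]
opening: 0.0928
gripper_force: 0.0
```

```bash
python3 - <<'E'
from h import *
c,p,d=shot('wrist','w_empty');s=robot.read_state();print(s['t'],s['tool_pos'],s['orientation'])
W=world(c,d);m=(d>0)&(abs(W[...,2]-.09)<.006);P=W[m]
print(len(P),np.median(P[:,2]),cv2.minAreaRect((P[:,:2]*1000).astype(np.float32)))
cv2.imwrite('pics/w_eo.png',ortho(c,p,.4,.7,-.5,-.05,.09)[...,::-1])
E
```

```text
1.5667 [ 0.52699352 -0.20243011  0.38708514] [-1.95126060e+00 -2.46093549e+00  1.14371174e-03]
7591 0.08995015764725828 ((562.3140869140625, -269.288330078125), (75.42752838134766, 312.6436767578125), 12.297052383422852)
```

View pics/w_eo.png

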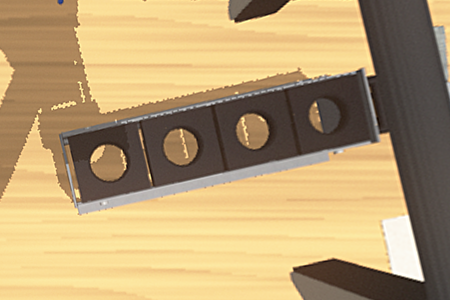

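arm_command --targets '[{"x":0,"y":0.08,"z":0,"rx":0,"ry":0,"rz":0,"claw":0},{"x":-0.01,"y":0.16,"z":0,"rx":0,"ry":0,"rz":0,"claw":0},{"x":-0.02,"y":0.24,"z":0,"rx":0,"ry":0,"rz":0,"claw":0},{"x":-0.03,"y":0.32,"z":0,"rx":0,"ry":0,"rz":0,"claw":0},{"x":-0.04,"y":0.4,"z":0,"rx":0,"ry":0,"rz":0,"claw":0},{"x":-0.05,"y":0.48,"z":0,"rx":0,"ry":0,"rz":0,"claw":0},{"x":-0.06,"y":0.56,"z":0,"rx":0,"ry":0,"rz":0,"claw":0},{"x":-0.07,"y":0.64,"z":0,"rx":0,"ry":0,"rz":0,"claw":0},{"x":-0.08,"y":0.72,"z":0,"rx":0,"ry":0,"rz":0,"claw":0},{"x":-0.09,"y":0.8,"z":0,"rx":0,"ry":0,"rz":0,"claw":0}]'

```text
t: 2.4
tool_pos: [0.4818, 0.1969, 0.3878]
orientation: [1.958, 2.456, 0.0]
force: [0.5, 0.7, 0.2]
opening: 0.0928
gripper_force: 0.0
```

The wrist view shows the empty carrier's four holes at (109,162), (183,147), (253,132) and (325,116). The black handle is behind the finger at the right (−y) end. Now the full one.

arm_command --targets '[{"x":-0.02,"y":0.08,"z":0,"rx":0,"ry":0,"rz":0,"claw":0},{"x":-0.03,"y":0.16,"z":0,"rx":0,"ry":0,"rz":0,"claw":0},{"x":-0.05,"y":0.24,"z":0,"rx":0,"ry":0,"rz":0,"claw":0},{"x":-0.06,"y":0.32,"z":0,"rx":0,"ry":0,"rz":0,"claw":0},{"x":-0.06,"y":0.32,"z":0,"rx":0,"ry":0,"rz":0,"claw":0},{"x":-0.06,"y":0.32,"z":0,"rx":0,"ry":0,"rz":0,"claw":0}]'

```text
t: 2.9
tool_pos: [0.4521, 0.3572, 0.3867]
orientation: [-1.953, -2.461, 0.003]
force: [0.5, -0.7, 0.7]
opening: 0.0929
gripper_force: 0.0
```

```bash
python3 - <<'E'
from h import *
c,p,d=shot('wrist','w_full');s=robot.read_state();print(s['t'],s['tool_pos'],s['orientation'])
W=world(c,d);m=(d>0)&(abs(W[...,2]-.09)<.006)&(W[...,0]>.37)&(W[...,0]<.57);P=W[m]
u=np.array([.977,.213]);
m2=abs((P[:,:2]-[.47,.3])@u)<.06
k,l,st,_=cv2.connectedComponentsWithStats(m.astype(np.uint8),connectivity=8)
for i in range(1,k):
    if st[i,4]>150: print(st[i],cv2.minAreaRect((W[l==i][:,:2]*1000).astype(np.float32)))
print(cv2.minAreaRect((P[m2][:,:2]*1000).astype(np.float32)))
# flanges / tools: points between 105 and 170 high, clusters
for n,(c,p,d) in dict(w=(c,p,d),e=load('w_empty')).items():
    W=world(c,d)
    if n=='w':
        for z0,z1 in((.145,.153),(.13,.17),(.093,.103)):
            m=(d>0)&(W[...,2]>z0)&(W[...,2]<z1)&(W[...,0]<.57)&(d>.2)
            k,l,st,_=cv2.connectedComponentsWithStats(m.astype(np.uint8))
            for i in range(1,k):
                if st[i,4]>80: print(z0,st[i],np.round(W[l==i].mean(0),4),np.round(cv2.minEnclosingCircle((W[l==i][:,:2]*1000).astype(np.float32))[0],1),round(cv2.minEnclosingCircle((W[l==i][:,:2]*1000).astype(np.float32))[1],1))
# empty holes: pixels seen through within carrier
c,p,d=load('w_empty');o=ortho(c,p,.4,.7,-.5,-.05,.09,.0005);g=cv2.GaussianBlur(cv2.cvtColor(o,cv2.COLOR_RGB2GRAY),(5,5),0)
for ci in cv2.HoughCircles(g,cv2.HOUGH_GRADIENT,1,100,param1=80,param2=18,minRadius=34,maxRadius=42)[0]: 
    x,y=.7-ci[1]*.0005,-.05-ci[0]*.0005
    if abs(x-.562)<.04: print('hole',round(x,4),round(y,4),ci[2]/2)
cv2.imwrite('pics/w_fo.png',ortho(*load('w_full')[:2],.35,.65,.05,.5,.09)[...,::-1])
E
```

```text
2.95 [0.45253841 0.35598434 0.38710615] [ 1.95472691e+00  2.45894326e+00 -2.10171723e-03]
[ 250  114   54   56 1207] ((434.6055908203125, 390.4369812011719), (69.50729370117188, 71.13533782958984), 15.968966484069824)
[ 254  170   51   52 1083] ((455.1109619140625, 318.471435546875), (69.5055923461914, 71.04034423828125), 15.989331245422363)
[ 258  221   53   95 1821] ((486.9627685546875, 206.16656494140625), (71.57664489746094, 155.60195922851562), 17.10382843017578)
((454.17791748046875, 341.8713073730469), (105.53872680664062, 439.7568359375), 10.222861289978027)
0.145 [ 254  124   44   46 1474] [0.4338 0.3908 0.1504] [433.9 390.3] 26.6
0.145 [262 191  35  34 369] [0.4539 0.3228 0.1486] [455.1 318.4] 21.8
0.145 [265 302  37  19 498] [0.495  0.177  0.1489] [493.3 174.3] 25.2
0.13 [ 254  124   44   46 1514] [0.4338 0.391  0.1503] [433.9 390.3] 26.6
0.13 [ 260  186   39   40 1223] [0.4538 0.3225 0.1505] [454.3 318.5] 25.0
0.13 [266 244  33  31 759] [0.4742 0.2504 0.142 ] [475.  246.5] 21.3
0.13 [265 291  38  30 934] [0.493  0.1814 0.1442] [494.  174.8] 26.2
0.093 [263 180  35  16 134] [0.4532 0.3376 0.0985] [453.7 325.3] 23.4
0.093 [264 230  36  25 310] [0.4722 0.26   0.0986] [473.7 247.4] 26.1
0.093 [267 278  36  19 192] [0.492  0.1902 0.0981] [494.8 175.4] 26.6
hole 0.5378 -0.1582 18.05
hole 0.5532 -0.2308 17.45
```

View pics/w_fo.png

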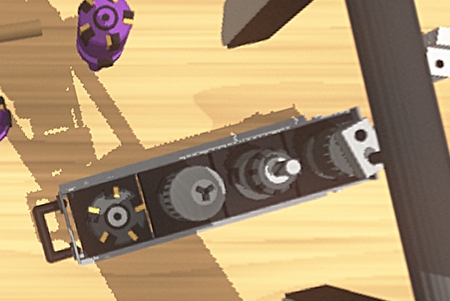

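Socket centres in the full carrier, in mm: face (434,390), drill (455,318), collet (475,246), boring (495,174.5). The pitch is 75 and the heights agree. The picture confirms the handle at left (45,230), then face (115,212), drill (192,195), collet (268,170), boring (340,150). Now grasping the face mill.

arm_command --targets '[{"x":-0.035,"y":0.067,"z":-0.07,"rx":0,"ry":0,"rz":0.01,"claw":0},{"x":-0.035,"y":0.067,"z":-0.15,"rx":0,"ry":0,"rz":0.01,"claw":0},{"x":-0.035,"y":0.067,"z":-0.23,"rx":0,"ry":0,"rz":0.01,"claw":0},{"x":-0.035,"y":0.067,"z":-0.31,"rx":0,"ry":0,"rz":0.01,"claw":0},{"x":-0.035,"y":0.067,"z":-0.38,"rx":0,"ry":0,"rz":0.01,"claw":0},{"x":-0.035,"y":0.067,"z":-0.44,"rx":0,"ry":0,"rz":0.01,"claw":0},{"x":-0.035,"y":0.067,"z":-0.49,"rx":0,"ry":0,"rz":0.01,"claw":0},{"x":-0.035,"y":0.067,"z":-0.53,"rx":0,"ry":0,"rz":0.01,"claw":0},{"x":-0.035,"y":0.067,"z":-0.53,"rx":0,"ry":0,"rz":0.01,"claw":0},{"x":-0.035,"y":0.067,"z":-0.53,"rx":0,"ry":0,"rz":0.01,"claw":60}]' --squeeze 35

```text
t: 3.78
tool_pos: [0.4349, 0.3881, 0.1221]
orientation: [-1.933, -2.476, 0.004]
force: [0.4, -0.1, 0.4]
opening: 0.0899
gripper_force: 0.0
```

arm_command --targets '[{"x":0,"y":0,"z":0,"rx":0,"ry":0,"rz":0,"claw":255},{"x":0,"y":0,"z":0,"rx":0,"ry":0,"rz":0,"claw":255},{"x":0,"y":0,"z":0,"rx":0,"ry":0,"rz":0,"claw":255},{"x":0,"y":0,"z":0,"rx":0,"ry":0,"rz":0,"claw":255},{"x":0,"y":0,"z":0,"rx":0,"ry":0,"rz":0,"claw":255},{"x":0,"y":0,"z":0,"rx":0,"ry":0,"rz":0,"claw":255}]'

```text
t: 4.28
tool_pos: [0.4342, 0.3907, 0.1232]
orientation: [-1.929, -2.479, -0.0]
force: [-5.3, -0.3, 4.1]
opening: 0.051
gripper_force: 2.7
```

arm_command --targets '[{"x":0,"y":0,"z":0,"rx":0,"ry":0,"rz":0,"claw":255},{"x":0,"y":0,"z":0,"rx":0,"ry":0,"rz":0,"claw":255},{"x":0,"y":0,"z":0.01,"rx":0,"ry":0,"rz":0,"claw":255},{"x":0,"y":0,"z":0.03,"rx":0,"ry":0,"rz":0,"claw":255},{"x":0,"y":0,"z":0.06,"rx":0,"ry":0,"rz":0,"claw":255}]'

```text
t: 4.7
tool_pos: [0.4328, 0.3892, 0.1502]
orientation: [-1.929, -2.478, 0.009]
force: [-1.0, 0.8, -8.2]
opening: 0.0493
gripper_force: 35.0
```

arm_command --targets '[{"x":0,"y":0,"z":0.06,"rx":0,"ry":0,"rz":0,"claw":255},{"x":0,"y":0,"z":0.13,"rx":0,"ry":0,"rz":0,"claw":255},{"x":0,"y":0,"z":0.2,"rx":0,"ry":0,"rz":0,"claw":255},{"x":0,"y":0,"z":0.27,"rx":0,"ry":0,"rz":0,"claw":255},{"x":0.01,"y":-0.03,"z":0.3,"rx":0,"ry":0,"rz":0,"claw":255},{"x":0.02,"y":-0.09,"z":0.3,"rx":0,"ry":0,"rz":0,"claw":255},{"x":0.03,"y":-0.16,"z":0.3,"rx":0,"ry":0,"rz":0,"claw":255},{"x":0.05,"y":-0.23,"z":0.3,"rx":0,"ry":0,"rz":0,"claw":255},{"x":0.06,"y":-0.3,"z":0.3,"rx":0,"ry":0,"rz":0,"claw":255},{"x":0.08,"y":-0.37,"z":0.3,"rx":0,"ry":0,"rz":0,"claw":255}]'

```text
t: 5.53
tool_pos: [0.4736, 0.2039, 0.3023]
orientation: [-1.928, -2.479, 0.002]
force: [1.5, -0.1, -8.2]
opening: 0.0495
gripper_force: 35.0
```

arm_command --targets '[{"x":0.01,"y":-0.07,"z":0,"rx":0,"ry":0,"rz":0,"claw":255},{"x":0.03,"y":-0.14,"z":0,"rx":0,"ry":0,"rz":0,"claw":255},{"x":0.04,"y":-0.21,"z":0,"rx":0,"ry":0,"rz":0,"claw":255},{"x":0.06,"y":-0.28,"z":0,"rx":0,"ry":0,"rz":0,"claw":255},{"x":0.07,"y":-0.35,"z":0,"rx":0,"ry":0,"rz":0,"claw":255},{"x":0.08,"y":-0.42,"z":0,"rx":0,"ry":0,"rz":0,"claw":255},{"x":0.1,"y":-0.49,"z":0,"rx":0,"ry":0,"rz":0,"claw":255},{"x":0.12,"y":-0.56,"z":0,"rx":0,"ry":0,"rz":0,"claw":255},{"x":0.13,"y":-0.63,"z":0,"rx":0,"ry":0,"rz":0,"claw":255},{"x":0.15,"y":-0.7,"z":0,"rx":0,"ry":0,"rz":0,"claw":255}]'

```text
t: 6.37
tool_pos: [0.5487, -0.1462, 0.3022]
orientation: [-1.929, -2.478, 0.001]
force: [1.3, 0.7, -7.5]
opening: 0.0494
gripper_force: 35.0
```

arm_command --targets '[{"x":0.011,"y":-0.07,"z":0,"rx":0,"ry":0,"rz":0,"claw":255},{"x":0.022,"y":-0.14,"z":0,"rx":0,"ry":0,"rz":0,"claw":255},{"x":0.033,"y":-0.21,"z":0,"rx":0,"ry":0,"rz":0,"claw":255},{"x":0.044,"y":-0.28,"z":-0.02,"rx":0,"ry":0,"rz":0,"claw":255},{"x":0.055,"y":-0.35,"z":-0.05,"rx":0,"ry":0,"rz":0,"claw":255},{"x":0.065,"y":-0.42,"z":-0.08,"rx":0,"ry":0,"rz":0,"claw":255},{"x":0.073,"y":-0.468,"z":-0.12,"rx":0,"ry":0,"rz":0,"claw":255},{"x":0.073,"y":-0.468,"z":-0.16,"rx":0,"ry":0,"rz":0,"claw":255},{"x":0.073,"y":-0.468,"z":-0.18,"rx":0,"ry":0,"rz":0,"claw":255},{"x":0.073,"y":-0.468,"z":-0.18,"rx":0,"ry":0,"rz":0,"claw":255}]'

```text
t: 7.2
tool_pos: [0.5838, -0.377, 0.2074]
orientation: [-1.925, -2.472, -0.0]
force: [-0.5, 1.2, -9.0]
opening: 0.0488
gripper_force: 35.0
```

```bash
python3 - <<'E'
from h import *
c,p,d=shot('wrist','w1');print(robot.read_state()['tool_pos'])
c2,p2,d2=shot('scene','s1');
a=p[100:,120:440];b=cv2.resize(p2[90:230,150:310],None,fx=2.285,fy=2.285)[:320]
cv2.imwrite('pics/c1.png',np.hstack([a,b])[...,::-1])
E
```

```text
[ 0.58482677 -0.37697344  0.21013447]
```

View pics/c1.png

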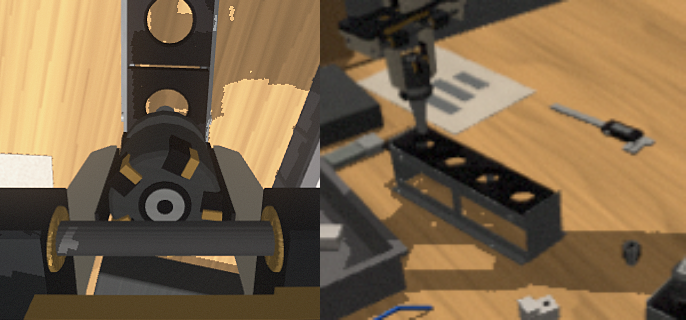

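The wrist view shows the mill centred over the handle-end socket (left half, 165,205). In the scene view its taper sits at that hole (420,135). Lowering.

arm_command --targets '[{"x":0,"y":0,"z":-0.03,"rx":0,"ry":0,"rz":0,"claw":255},{"x":0,"y":0,"z":-0.06,"rx":0,"ry":0,"rz":0,"claw":255},{"x":0,"y":0,"z":-0.09,"rx":0,"ry":0,"rz":0,"claw":255},{"x":0,"y":0,"z":-0.12,"rx":0,"ry":0,"rz":0,"claw":255},{"x":0,"y":0,"z":-0.14,"rx":0,"ry":0,"rz":0,"claw":255},{"x":0,"y":0,"z":-0.155,"rx":0,"ry":0,"rz":0,"claw":255},{"x":0,"y":0,"z":-0.162,"rx":0,"ry":0,"rz":0,"claw":255},{"x":0,"y":0,"z":-0.166,"rx":0,"ry":0,"rz":0,"claw":255},{"x":0,"y":0,"z":-0.168,"rx":0,"ry":0,"rz":0,"claw":255}]'

```text
t: 8.05
tool_pos: [0.5862, -0.3786, 0.1291]
orientation: [1.929, 2.479, 0.0]
force: [0.5, 0.1, -8.5]
opening: 0.049
gripper_force: 35.0
```

arm_command --targets '[{"x":0,"y":0,"z":-0.003,"rx":0,"ry":0,"rz":0,"claw":255},{"x":0,"y":0,"z":-0.006,"rx":0,"ry":0,"rz":0,"claw":255},{"x":0,"y":0,"z":-0.008,"rx":0,"ry":0,"rz":0,"claw":255},{"x":0,"y":0,"z":-0.01,"rx":0,"ry":0,"rz":0,"claw":255},{"x":0,"y":0,"z":-0.01,"rx":0,"ry":0,"rz":0,"claw":255}]'

```text
t: 8.47
tool_pos: [0.5859, -0.3785, 0.1235]
orientation: [-1.93, -2.479, 0.0]
force: [0.3, 0.2, -8.4]
opening: 0.0491
gripper_force: 35.0
```

arm_command --targets '[{"x":0,"y":0,"z":-0.001,"rx":0,"ry":0,"rz":0,"claw":255},{"x":0,"y":0,"z":-0.002,"rx":0,"ry":0,"rz":0,"claw":255},{"x":0,"y":0,"z":-0.003,"rx":0,"ry":0,"rz":0,"claw":255},{"x":0,"y":0,"z":-0.004,"rx":0,"ry":0,"rz":0,"claw":255},{"x":0,"y":0,"z":-0.004,"rx":0,"ry":0,"rz":0,"claw":255}]'

```text
t: 8.88
tool_pos: [0.5861, -0.3788, 0.1232]
orientation: [1.929, 2.478, -0.0]
force: [-4.5, 2.9, 3.0]
opening: 0.0492
gripper_force: 35.0
```

arm_command --targets '[{"x":0,"y":0,"z":0,"rx":0,"ry":0,"rz":0,"claw":90},{"x":0,"y":0,"z":0,"rx":0,"ry":0,"rz":0,"claw":60},{"x":0,"y":0,"z":0,"rx":0,"ry":0,"rz":0,"claw":0},{"x":0,"y":0,"z":0,"rx":0,"ry":0,"rz":0,"claw":0},{"x":0,"y":0,"z":0,"rx":0,"ry":0,"rz":0,"claw":0},{"x":0,"y":0,"z":0,"rx":0,"ry":0,"rz":0,"claw":0}]'

```text
t: 9.38
tool_pos: [0.5861, -0.3785, 0.1217]
orientation: [1.929, 2.479, 0.0]
force: [-0.8, 0.0, 0.4]
opening: 0.0846
gripper_force: 0.0
```

arm_command --targets '[{"x":0,"y":0,"z":0.04,"rx":0,"ry":0,"rz":0,"claw":0},{"x":0,"y":0,"z":0.11,"rx":0,"ry":0,"rz":0,"claw":0},{"x":0,"y":0,"z":0.18,"rx":0,"ry":0,"rz":0,"claw":0},{"x":-0.005,"y":0.03,"z":0.25,"rx":0,"ry":0,"rz":0,"claw":0},{"x":-0.02,"y":0.1,"z":0.26,"rx":0,"ry":0,"rz":0,"claw":0},{"x":-0.032,"y":0.17,"z":0.26,"rx":0,"ry":0,"rz":0,"claw":0},{"x":-0.045,"y":0.24,"z":0.26,"rx":0,"ry":0,"rz":0,"claw":0},{"x":-0.06,"y":0.32,"z":0.26,"rx":0,"ry":0,"rz":0,"claw":0},{"x":-0.075,"y":0.4,"z":0.26,"rx":0,"ry":0,"rz":0,"claw":0},{"x":-0.09,"y":0.48,"z":0.26,"rx":0,"ry":0,"rz":0,"claw":0}]'

```text
t: 10.22
tool_pos: [0.5403, -0.1369, 0.2517]
orientation: [1.93, 2.478, 0.0]
force: [0.8, 0.8, 0.8]
opening: 0.0931
gripper_force: 0.0
```

```bash
cat > chk.py <<'E'
from h import *
c,p,d=shot('side','chk');W=world(c,d);s=robot.read_state();print(s['t'],s['tool_pos'])
H=[(.5858,-.3784),(.5698,-.3051),(.5538,-.2318),(.5379,-.1585)]
for h in H:
    m=(d>0)&(np.hypot(W[...,0]-h[0],W[...,1]-h[1])<.033)&(W[...,2]>.085)&(W[...,2]<.2)
    q=W[m];f=q[q[:,2]>.11];
    print(h,len(q),'top',np.percentile(q[:,2],98).round(4) if len(q) else 0,'body mean',f[:,:2].mean(0).round(4) if len(f) else 0)
E
python3 chk.py
```

```text
10.2667 [ 0.53965051 -0.13011884  0.25177141]
(0.5858, -0.3784) 348 top 0.1529 body mean [ 0.5855 -0.3642]
(0.5698, -0.3051) 128 top 0.0937 body mean 0
(0.5538, -0.2318) 157 top 0.0945 body mean 0
(0.5379, -0.1585) 175 top 0.094 body mean 0
```

arm_command --targets '[{"x":-0.014,"y":0.08,"z":0,"rx":0,"ry":0,"rz":0,"claw":0},{"x":-0.029,"y":0.155,"z":0,"rx":0,"ry":0,"rz":0,"claw":0},{"x":-0.044,"y":0.23,"z":0,"rx":0,"ry":0,"rz":0,"claw":0},{"x":-0.058,"y":0.305,"z":0,"rx":0,"ry":0,"rz":0,"claw":0},{"x":-0.072,"y":0.38,"z":0,"rx":0,"ry":0,"rz":0,"claw":0},{"x":-0.086,"y":0.455,"z":0,"rx":0,"ry":0,"rz":0,"claw":0},{"x":-0.1,"y":0.53,"z":0,"rx":0,"ry":0,"rz":0,"claw":0},{"x":-0.114,"y":0.605,"z":0,"rx":0,"ry":0,"rz":0,"claw":0},{"x":-0.13,"y":0.68,"z":0,"rx":0,"ry":0,"rz":0,"claw":0},{"x":-0.144,"y":0.755,"z":0,"rx":0,"ry":0,"rz":0,"claw":0}]'

```text
t: 11.1
tool_pos: [0.4683, 0.2408, 0.252]
orientation: [1.929, 2.479, 0.001]
force: [1.2, 0.4, -0.3]
opening: 0.0929
gripper_force: 0.0
```

arm_command --targets '[{"x":-0.014,"y":0.08,"z":0,"rx":0,"ry":0,"rz":0,"claw":0},{"x":-0.028,"y":0.159,"z":-0.01,"rx":0,"ry":0,"rz":0,"claw":0},{"x":-0.028,"y":0.159,"z":-0.05,"rx":0,"ry":0,"rz":0,"claw":0},{"x":-0.028,"y":0.159,"z":-0.11,"rx":0,"ry":0,"rz":0,"claw":0},{"x":-0.028,"y":0.159,"z":-0.17,"rx":0,"ry":0,"rz":0,"claw":0},{"x":-0.028,"y":0.159,"z":-0.22,"rx":0,"ry":0,"rz":0,"claw":0},{"x":-0.028,"y":0.159,"z":-0.25,"rx":0,"ry":0,"rz":0,"claw":0},{"x":-0.028,"y":0.159,"z":-0.258,"rx":0,"ry":0,"rz":0,"claw":0},{"x":-0.028,"y":0.159,"z":-0.258,"rx":0,"ry":0,"rz":0,"claw":60},{"x":-0.028,"y":0.159,"z":-0.258,"rx":0,"ry":0,"rz":0,"claw":255}]'

```text
t: 11.93
tool_pos: [0.4555, 0.3188, 0.1237]
orientation: [1.929, 2.479, 0.002]
force: [0.4, -0.0, 0.3]
opening: 0.0837
gripper_force: 0.0
```

arm_command --targets '[{"x":0,"y":0,"z":0,"rx":0,"ry":0,"rz":0,"claw":255},{"x":0,"y":0,"z":0,"rx":0,"ry":0,"rz":0,"claw":255},{"x":0,"y":0,"z":0,"rx":0,"ry":0,"rz":0,"claw":255},{"x":0,"y":0,"z":0,"rx":0,"ry":0,"rz":0,"claw":255},{"x":0,"y":0,"z":0,"rx":0,"ry":0,"rz":0,"claw":255},{"x":0,"y":0,"z":0,"rx":0,"ry":0,"rz":0,"claw":255},{"x":0,"y":0,"z":0,"rx":0,"ry":0,"rz":0,"claw":255},{"x":0,"y":0,"z":0.01,"rx":0,"ry":0,"rz":0,"claw":255},{"x":0,"y":0,"z":0.03,"rx":0,"ry":0,"rz":0,"claw":255},{"x":0,"y":0,"z":0.06,"rx":0,"ry":0,"rz":0,"claw":255}]'

```text
t: 12.77
tool_pos: [0.4535, 0.3176, 0.151]
orientation: [-1.929, -2.478, 0.007]
force: [1.0, 0.2, -5.7]
opening: 0.0487
gripper_force: 35.0
```

arm_command --targets '[{"x":0,"y":0,"z":0.06,"rx":0,"ry":0,"rz":0,"claw":255},{"x":0,"y":0,"z":0.13,"rx":0,"ry":0,"rz":0,"claw":255},{"x":0,"y":0,"z":0.2,"rx":0,"ry":0,"rz":0,"claw":255},{"x":0,"y":0,"z":0.27,"rx":0,"ry":0,"rz":0,"claw":255},{"x":0.005,"y":-0.03,"z":0.3,"rx":0,"ry":0,"rz":0,"claw":255},{"x":0.016,"y":-0.09,"z":0.3,"rx":0,"ry":0,"rz":0,"claw":255},{"x":0.03,"y":-0.16,"z":0.3,"rx":0,"ry":0,"rz":0,"claw":255},{"x":0.043,"y":-0.23,"z":0.3,"rx":0,"ry":0,"rz":0,"claw":255},{"x":0.056,"y":-0.3,"z":0.3,"rx":0,"ry":0,"rz":0,"claw":255},{"x":0.07,"y":-0.377,"z":0.3,"rx":0,"ry":0,"rz":0,"claw":255}]'

```text
t: 13.6
tool_pos: [0.4896, 0.1289, 0.3028]
orientation: [-1.928, -2.48, -0.0]
force: [1.3, 0.5, -5.1]
opening: 0.0478
gripper_force: 35.0
```

arm_command --targets '[{"x":0.013,"y":-0.07,"z":0,"rx":0,"ry":0,"rz":0,"claw":255},{"x":0.026,"y":-0.14,"z":0,"rx":0,"ry":0,"rz":0,"claw":255},{"x":0.039,"y":-0.21,"z":0,"rx":0,"ry":0,"rz":0,"claw":255},{"x":0.052,"y":-0.28,"z":0,"rx":0,"ry":0,"rz":0,"claw":255},{"x":0.065,"y":-0.35,"z":0,"rx":0,"ry":0,"rz":0,"claw":255},{"x":0.078,"y":-0.42,"z":-0.01,"rx":0,"ry":0,"rz":0,"claw":255},{"x":0.09,"y":-0.49,"z":-0.02,"rx":0,"ry":0,"rz":0,"claw":255},{"x":0.104,"y":-0.56,"z":-0.04,"rx":0,"ry":0,"rz":0,"claw":255},{"x":0.117,"y":-0.63,"z":-0.06,"rx":0,"ry":0,"rz":0,"claw":255},{"x":0.13,"y":-0.7,"z":-0.08,"rx":0,"ry":0,"rz":0,"claw":255}]'

```text
t: 14.43
tool_pos: [0.5548, -0.2218, 0.2623]
orientation: [-1.93, -2.479, 0.0]
force: [0.5, -0.3, -5.1]
opening: 0.0481
gripper_force: 35.0
```

arm_command --targets '[{"x":0.012,"y":-0.07,"z":-0.03,"rx":0,"ry":0,"rz":0,"claw":255},{"x":0.024,"y":-0.13,"z":-0.06,"rx":0,"ry":0,"rz":0,"claw":255},{"x":0.03,"y":-0.17,"z":-0.08,"rx":0,"ry":0,"rz":0,"claw":255},{"x":0.03,"y":-0.17,"z":-0.1,"rx":0,"ry":0,"rz":0,"claw":255},{"x":0.03,"y":-0.17,"z":-0.1,"rx":0,"ry":0,"rz":0,"claw":255},{"x":0.03,"y":-0.17,"z":-0.13,"rx":0,"ry":0,"rz":0,"claw":255},{"x":0.03,"y":-0.17,"z":-0.16,"rx":0,"ry":0,"rz":0,"claw":255}]'

```text
t: 15.02
tool_pos: [0.5708, -0.3045, 0.1842]
orientation: [1.927, 2.478, 0.001]
force: [-0.3, -0.5, -5.0]
opening: 0.0484
gripper_force: 35.0
```

arm_command --targets '[{"x":0,"y":0,"z":-0.03,"rx":0,"ry":0,"rz":0,"claw":255},{"x":0,"y":0,"z":-0.06,"rx":0,"ry":0,"rz":0,"claw":255},{"x":0,"y":0,"z":-0.085,"rx":0,"ry":0,"rz":0,"claw":255},{"x":0,"y":0,"z":-0.1,"rx":0,"ry":0,"rz":0,"claw":255},{"x":0,"y":0,"z":-0.108,"rx":0,"ry":0,"rz":0,"claw":255},{"x":0,"y":0,"z":-0.112,"rx":0,"ry":0,"rz":0,"claw":255},{"x":0,"y":0,"z":-0.115,"rx":0,"ry":0,"rz":0,"claw":255},{"x":0,"y":0,"z":-0.117,"rx":0,"ry":0,"rz":0,"claw":255},{"x":0,"y":0,"z":-0.117,"rx":0,"ry":0,"rz":0,"claw":255}]'

```text
t: 15.77
tool_pos: [0.5703, -0.3052, 0.1249]
orientation: [1.929, 2.478, 0.0]
force: [-0.4, 0.3, -5.1]
opening: 0.0484
gripper_force: 35.0
```

arm_command --targets '[{"x":0,"y":0,"z":-0.001,"rx":0,"ry":0,"rz":0,"claw":255},{"x":0,"y":0,"z":-0.002,"rx":0,"ry":0,"rz":0,"claw":255},{"x":0,"y":0,"z":-0.003,"rx":0,"ry":0,"rz":0,"claw":255},{"x":0,"y":0,"z":-0.004,"rx":0,"ry":0,"rz":0,"claw":255},{"x":0,"y":0,"z":-0.004,"rx":0,"ry":0,"rz":0,"claw":255}]'

```text
t: 16.18
tool_pos: [0.5702, -0.3052, 0.1231]
orientation: [1.929, 2.478, -0.0]
force: [-2.8, 0.6, 2.5]
opening: 0.048
gripper_force: 35.0
```

arm_command --targets '[{"x":0,"y":0,"z":0,"rx":0,"ry":0,"rz":0,"claw":90},{"x":0,"y":0,"z":0,"rx":0,"ry":0,"rz":0,"claw":60},{"x":0,"y":0,"z":0,"rx":0,"ry":0,"rz":0,"claw":0},{"x":0,"y":0,"z":0,"rx":0,"ry":0,"rz":0,"claw":0},{"x":0,"y":0,"z":0,"rx":0,"ry":0,"rz":0,"claw":0},{"x":0,"y":0,"z":0,"rx":0,"ry":0,"rz":0,"claw":0},{"x":0,"y":0,"z":0.04,"rx":0,"ry":0,"rz":0,"claw":0},{"x":0,"y":0,"z":0.11,"rx":0,"ry":0,"rz":0,"claw":0},{"x":0,"y":0,"z":0.18,"rx":0,"ry":0,"rz":0,"claw":0},{"x":0,"y":0,"z":0.25,"rx":0,"ry":0,"rz":0,"claw":0}]'

```text
t: 17.02
tool_pos: [0.5695, -0.3047, 0.2481]
orientation: [-1.929, -2.478, 0.0]
force: [0.8, -0.5, 0.0]
opening: 0.0927
gripper_force: 0.0
```

arm_command --targets '[{"x":-0.01,"y":0.06,"z":0.01,"rx":0,"ry":0,"rz":0,"claw":0},{"x":-0.023,"y":0.13,"z":0.01,"rx":0,"ry":0,"rz":0,"claw":0},{"x":-0.036,"y":0.205,"z":0.01,"rx":0,"ry":0,"rz":0,"claw":0},{"x":-0.049,"y":0.28,"z":0.01,"rx":0,"ry":0,"rz":0,"claw":0},{"x":-0.062,"y":0.355,"z":0.01,"rx":0,"ry":0,"rz":0,"claw":0},{"x":-0.075,"y":0.43,"z":0.01,"rx":0,"ry":0,"rz":0,"claw":0},{"x":-0.088,"y":0.505,"z":0.01,"rx":0,"ry":0,"rz":0,"claw":0},{"x":-0.1,"y":0.58,"z":0.01,"rx":0,"ry":0,"rz":0,"claw":0},{"x":-0.113,"y":0.655,"z":0.01,"rx":0,"ry":0,"rz":0,"claw":0},{"x":-0.126,"y":0.73,"z":0.01,"rx":0,"ry":0,"rz":0,"claw":0}]'

```text
t: 17.85
tool_pos: [0.5063, 0.0617, 0.2524]
orientation: [1.93, 2.479, 0.001]
force: [0.7, 0.1, -0.1]
opening: 0.0929
gripper_force: 0.0
```

```bash
python3 chk.py
```

```text
17.9 [0.5052257  0.06791271 0.25243547]
(0.5858, -0.3784) 12 top 0.0945 body mean 0
(0.5698, -0.3051) 42 top 0.1366 body mean [ 0.5838 -0.285 ]
(0.5538, -0.2318) 46 top 0.0939 body mean 0
(0.5379, -0.1585) 180 top 0.0944 body mean 0
```

arm_command --targets '[{"x":-0.013,"y":0.075,"z":0,"rx":0,"ry":0,"rz":0,"claw":0},{"x":-0.026,"y":0.15,"z":0,"rx":0,"ry":0,"rz":0,"claw":0},{"x":-0.039,"y":0.225,"z":0,"rx":0,"ry":0,"rz":0,"claw":0},{"x":-0.052,"y":0.3,"z":0,"rx":0,"ry":0,"rz":0,"claw":0},{"x":-0.064,"y":0.373,"z":-0.01,"rx":0,"ry":0,"rz":0,"claw":0},{"x":-0.064,"y":0.373,"z":-0.05,"rx":0,"ry":0,"rz":0,"claw":0},{"x":-0.064,"y":0.373,"z":-0.11,"rx":0,"ry":0,"rz":0,"claw":0},{"x":-0.064,"y":0.373,"z":-0.17,"rx":0,"ry":0,"rz":0,"claw":0},{"x":-0.064,"y":0.373,"z":-0.23,"rx":0,"ry":0,"rz":0,"claw":0},{"x":-0.064,"y":0.373,"z":-0.265,"rx":0,"ry":0,"rz":0,"claw":0}]'

```text
t: 18.73
tool_pos: [0.4733, 0.2459, 0.116]
orientation: [-1.928, -2.478, 0.005]
force: [-0.6, -0.5, -0.2]
opening: 0.0931
gripper_force: 0.0
```

```bash
python3 chk.py; python3 -c "
from h import *
c,p,d=load('chk');c2,p2,d2=load('chk')
c3,p3,d3=shot('scene','sc3')
cv2.imwrite('pics/c3.png',np.hstack([cv2.resize(p[60:200,220:360],(400,400)),cv2.resize(p3[120:260,150:290],(400,400))])[...,::-1])"
```

```text
18.7833 [0.47161537 0.24508544 0.11306617]
(0.5858, -0.3784) 82 top 0.1549 body mean [ 0.5931 -0.3813]
(0.5698, -0.3051) 0 top 0 body mean 0
(0.5538, -0.2318) 0 top 0 body mean 0
(0.5379, -0.1585) 0 top 0 body mean 0
```

View pics/c3.png

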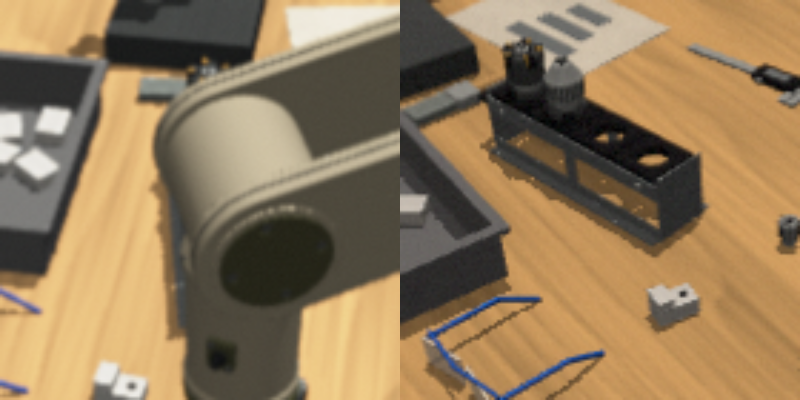

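arm_command --targets '[{"x":0,"y":0,"z":0,"rx":0,"ry":0,"rz":0,"claw":255},{"x":0,"y":0,"z":0,"rx":0,"ry":0,"rz":0,"claw":255},{"x":0,"y":0,"z":0,"rx":0,"ry":0,"rz":0,"claw":255},{"x":0,"y":0,"z":0,"rx":0,"ry":0,"rz":0,"claw":255},{"x":0,"y":0,"z":0,"rx":0,"ry":0,"rz":0,"claw":255},{"x":0,"y":0,"z":0,"rx":0,"ry":0,"rz":0,"claw":255},{"x":0,"y":0,"z":0,"rx":0,"ry":0,"rz":0,"claw":255},{"x":0,"y":0,"z":0,"rx":0,"ry":0,"rz":0,"claw":255}]'

```text
t: 19.5
tool_pos: [0.475, 0.2465, 0.1198]
orientation: [1.93, 2.479, 0.0]
force: [-0.3, -0.8, -0.2]
opening: 0.0443
gripper_force: 0.0
```

Face mill (525,70) and drill chuck (565,85) stand upright at the handle end. Gripping the collet chuck.

arm_command --targets '[{"x":0,"y":0,"z":0,"rx":0,"ry":0,"rz":0,"claw":255},{"x":0,"y":0,"z":0,"rx":0,"ry":0,"rz":0,"claw":255},{"x":0,"y":0,"z":0,"rx":0,"ry":0,"rz":0,"claw":255},{"x":0,"y":0,"z":0,"rx":0,"ry":0,"rz":0,"claw":255},{"x":0,"y":0,"z":0.01,"rx":0,"ry":0,"rz":0,"claw":255},{"x":0,"y":0,"z":0.03,"rx":0,"ry":0,"rz":0,"claw":255},{"x":0,"y":0,"z":0.06,"rx":0,"ry":0,"rz":0,"claw":255}]'

```text
t: 20.08
tool_pos: [0.4735, 0.2459, 0.1483]
orientation: [-1.928, -2.477, 0.006]
force: [0.2, -0.3, -4.9]
opening: 0.0405
gripper_force: 35.0
```

arm_command --targets '[{"x":0,"y":0,"z":0.06,"rx":0,"ry":0,"rz":0,"claw":255},{"x":0,"y":0,"z":0.13,"rx":0,"ry":0,"rz":0,"claw":255},{"x":0,"y":0,"z":0.2,"rx":0,"ry":0,"rz":0,"claw":255},{"x":0,"y":0,"z":0.27,"rx":0,"ry":0,"rz":0,"claw":255},{"x":0.005,"y":-0.03,"z":0.3,"rx":0,"ry":0,"rz":0,"claw":255},{"x":0.015,"y":-0.09,"z":0.3,"rx":0,"ry":0,"rz":0,"claw":255},{"x":0.026,"y":-0.16,"z":0.3,"rx":0,"ry":0,"rz":0,"claw":255},{"x":0.038,"y":-0.23,"z":0.3,"rx":0,"ry":0,"rz":0,"claw":255},{"x":0.05,"y":-0.3,"z":0.3,"rx":0,"ry":0,"rz":0,"claw":255},{"x":0.062,"y":-0.377,"z":0.3,"rx":0,"ry":0,"rz":0,"claw":255}]'

```text
t: 20.92
tool_pos: [0.5057, 0.0569, 0.3001]
orientation: [-1.928, -2.48, -0.0]
force: [1.1, -0.2, -4.3]
opening: 0.0404
gripper_force: 35.0
```

arm_command --targets '[{"x":0.012,"y":-0.07,"z":-0.01,"rx":0,"ry":0,"rz":0,"claw":255},{"x":0.023,"y":-0.14,"z":-0.02,"rx":0,"ry":0,"rz":0,"claw":255},{"x":0.035,"y":-0.21,"z":-0.03,"rx":0,"ry":0,"rz":0,"claw":255},{"x":0.046,"y":-0.28,"z":-0.05,"rx":0,"ry":0,"rz":0,"claw":255},{"x":0.057,"y":-0.35,"z":-0.07,"rx":0,"ry":0,"rz":0,"claw":255},{"x":0.069,"y":-0.42,"z":-0.1,"rx":0,"ry":0,"rz":0,"claw":255},{"x":0.08,"y":-0.49,"z":-0.13,"rx":0,"ry":0,"rz":0,"claw":255},{"x":0.091,"y":-0.55,"z":-0.16,"rx":0,"ry":0,"rz":0,"claw":255},{"x":0.096,"y":-0.58,"z":-0.18,"rx":0,"ry":0,"rz":0,"claw":255},{"x":0.096,"y":-0.58,"z":-0.19,"rx":0,"ry":0,"rz":0,"claw":255}]'

```text
t: 21.75
tool_pos: [0.5527, -0.2352, 0.2023]
orientation: [-1.932, -2.474, 0.003]
force: [0.7, 0.1, -5.1]
opening: 0.0406
gripper_force: 35.0
```

arm_command --targets '[{"x":0,"y":0,"z":0,"rx":0,"ry":0,"rz":0,"claw":255},{"x":0,"y":0,"z":-0.03,"rx":0,"ry":0,"rz":0,"claw":255},{"x":0,"y":0,"z":-0.06,"rx":0,"ry":0,"rz":0,"claw":255}]'

```text
t: 22.0
tool_pos: [0.5551, -0.2314, 0.1766]
orientation: [1.927, 2.477, 0.002]
force: [-0.6, 0.6, -4.7]
opening: 0.0404
gripper_force: 35.0
```

arm_command --targets '[{"x":0,"y":0,"z":-0.03,"rx":0,"ry":0,"rz":0,"claw":255},{"x":0,"y":0,"z":-0.055,"rx":0,"ry":0,"rz":0,"claw":255},{"x":0,"y":0,"z":-0.075,"rx":0,"ry":0,"rz":0,"claw":255},{"x":0,"y":0,"z":-0.09,"rx":0,"ry":0,"rz":0,"claw":255},{"x":0,"y":0,"z":-0.098,"rx":0,"ry":0,"rz":0,"claw":255},{"x":0,"y":0,"z":-0.102,"rx":0,"ry":0,"rz":0,"claw":255},{"x":0,"y":0,"z":-0.105,"rx":0,"ry":0,"rz":0,"claw":255},{"x":0,"y":0,"z":-0.107,"rx":0,"ry":0,"rz":0,"claw":255},{"x":0,"y":0,"z":-0.107,"rx":0,"ry":0,"rz":0,"claw":255}]'

```text
t: 22.75
tool_pos: [0.5542, -0.2321, 0.1216]
orientation: [1.929, 2.479, 0.0]
force: [0.3, -0.2, -4.8]
opening: 0.0407
gripper_force: 35.0
```

arm_command --targets '[{"x":0,"y":0,"z":-0.001,"rx":0,"ry":0,"rz":0,"claw":255},{"x":0,"y":0,"z":-0.002,"rx":0,"ry":0,"rz":0,"claw":255},{"x":0,"y":0,"z":-0.003,"rx":0,"ry":0,"rz":0,"claw":255},{"x":0,"y":0,"z":-0.004,"rx":0,"ry":0,"rz":0,"claw":255},{"x":0,"y":0,"z":-0.004,"rx":0,"ry":0,"rz":0,"claw":255}]'

```text
t: 23.17
tool_pos: [0.5542, -0.2322, 0.1198]
orientation: [1.929, 2.478, -0.0]
force: [-0.7, 0.5, -0.0]
opening: 0.0407
gripper_force: 35.0
```

arm_command --targets '[{"x":0,"y":0,"z":-0.001,"rx":0,"ry":0,"rz":0,"claw":255},{"x":0,"y":0,"z":-0.001,"rx":0,"ry":0,"rz":0,"claw":105},{"x":0,"y":0,"z":-0.001,"rx":0,"ry":0,"rz":0,"claw":60},{"x":0,"y":0,"z":-0.001,"rx":0,"ry":0,"rz":0,"claw":0},{"x":0,"y":0,"z":-0.001,"rx":0,"ry":0,"rz":0,"claw":0},{"x":0,"y":0,"z":-0.001,"rx":0,"ry":0,"rz":0,"claw":0},{"x":0,"y":0,"z":-0.001,"rx":0,"ry":0,"rz":0,"claw":0},{"x":0,"y":0,"z":0.04,"rx":0,"ry":0,"rz":0,"claw":0},{"x":0,"y":0,"z":0.11,"rx":0,"ry":0,"rz":0,"claw":0},{"x":0,"y":0,"z":0.18,"rx":0,"ry":0,"rz":0,"claw":0}]'

```text
t: 24.0
tool_pos: [0.5527, -0.2313, 0.2083]
orientation: [-1.927, -2.476, 0.001]
force: [0.4, -1.1, -1.1]
opening: 0.0921
gripper_force: 0.0
```

arm_command --targets '[{"x":0,"y":0,"z":0.07,"rx":0,"ry":0,"rz":0,"claw":0},{"x":-0.01,"y":0.07,"z":0.08,"rx":0,"ry":0,"rz":0,"claw":0},{"x":-0.021,"y":0.145,"z":0.08,"rx":0,"ry":0,"rz":0,"claw":0},{"x":-0.032,"y":0.22,"z":0.08,"rx":0,"ry":0,"rz":0,"claw":0},{"x":-0.042,"y":0.295,"z":0.08,"rx":0,"ry":0,"rz":0,"claw":0},{"x":-0.053,"y":0.37,"z":0.08,"rx":0,"ry":0,"rz":0,"claw":0},{"x":-0.064,"y":0.445,"z":0.08,"rx":0,"ry":0,"rz":0,"claw":0},{"x":-0.075,"y":0.52,"z":0.08,"rx":0,"ry":0,"rz":0,"claw":0},{"x":-0.086,"y":0.595,"z":0.08,"rx":0,"ry":0,"rz":0,"claw":0},{"x":-0.097,"y":0.67,"z":0.08,"rx":0,"ry":0,"rz":0,"claw":0}]'

```text
t: 24.83
tool_pos: [0.5049, 0.1048, 0.2494]
orientation: [1.93, 2.479, 0.001]
force: [-0.7, -0.7, -1.2]
opening: 0.0929
gripper_force: 0.0
```

arm_command --targets '[{"x":-0.01,"y":0.07,"z":0,"rx":0,"ry":0,"rz":0,"claw":0},{"x":-0.02,"y":0.143,"z":-0.01,"rx":0,"ry":0,"rz":0,"claw":0},{"x":-0.02,"y":0.143,"z":-0.05,"rx":0,"ry":0,"rz":0,"claw":0},{"x":-0.02,"y":0.143,"z":-0.11,"rx":0,"ry":0,"rz":0,"claw":0},{"x":-0.02,"y":0.143,"z":-0.17,"rx":0,"ry":0,"rz":0,"claw":0},{"x":-0.02,"y":0.143,"z":-0.22,"rx":0,"ry":0,"rz":0,"claw":0},{"x":-0.02,"y":0.143,"z":-0.253,"rx":0,"ry":0,"rz":0,"claw":0},{"x":-0.02,"y":0.143,"z":-0.263,"rx":0,"ry":0,"rz":0,"claw":0},{"x":-0.02,"y":0.143,"z":-0.263,"rx":0,"ry":0,"rz":0,"claw":60},{"x":-0.02,"y":0.143,"z":-0.263,"rx":0,"ry":0,"rz":0,"claw":255}]'

```text
t: 25.67
tool_pos: [0.4959, 0.1746, 0.1185]
orientation: [1.929, 2.479, 0.001]
force: [0.5, 0.2, -0.0]
opening: 0.084
gripper_force: 0.0
```

arm_command --targets '[{"x":0,"y":0,"z":0,"rx":0,"ry":0,"rz":0,"claw":255},{"x":0,"y":0,"z":0,"rx":0,"ry":0,"rz":0,"claw":255},{"x":0,"y":0,"z":0,"rx":0,"ry":0,"rz":0,"claw":255},{"x":0,"y":0,"z":0,"rx":0,"ry":0,"rz":0,"claw":255},{"x":0,"y":0,"z":0,"rx":0,"ry":0,"rz":0,"claw":255},{"x":0,"y":0,"z":0,"rx":0,"ry":0,"rz":0,"claw":255},{"x":0,"y":0,"z":0,"rx":0,"ry":0,"rz":0,"claw":255},{"x":0,"y":0,"z":0,"rx":0,"ry":0,"rz":0,"claw":255}]'

```text
t: 26.33
tool_pos: [0.4957, 0.1746, 0.1182]
orientation: [1.929, 2.479, 0.001]
force: [-3.8, -0.1, 5.9]
opening: 0.0509
gripper_force: 35.0
```

arm_command --targets '[{"x":0,"y":0,"z":0.01,"rx":0,"ry":0,"rz":0,"claw":255},{"x":0,"y":0,"z":0.03,"rx":0,"ry":0,"rz":0,"claw":255},{"x":0,"y":0,"z":0.08,"rx":0,"ry":0,"rz":0,"claw":255},{"x":0,"y":0,"z":0.15,"rx":0,"ry":0,"rz":0,"claw":255},{"x":0,"y":0,"z":0.22,"rx":0,"ry":0,"rz":0,"claw":255},{"x":0.005,"y":-0.04,"z":0.25,"rx":0,"ry":0,"rz":0,"claw":255},{"x":0.014,"y":-0.11,"z":0.25,"rx":0,"ry":0,"rz":0,"claw":255},{"x":0.023,"y":-0.18,"z":0.25,"rx":0,"ry":0,"rz":0,"claw":255},{"x":0.032,"y":-0.25,"z":0.25,"rx":0,"ry":0,"rz":0,"claw":255},{"x":0.041,"y":-0.32,"z":0.25,"rx":0,"ry":0,"rz":0,"claw":255}]'

```text
t: 27.17
tool_pos: [0.5156, 0.0132, 0.2428]
orientation: [-1.929, -2.48, 0.0]
force: [1.1, 0.8, -6.1]
opening: 0.051
gripper_force: 35.0
```

arm_command --targets '[{"x":0.009,"y":-0.07,"z":0,"rx":0,"ry":0,"rz":0,"claw":255},{"x":0.018,"y":-0.14,"z":0,"rx":0,"ry":0,"rz":0,"claw":255},{"x":0.027,"y":-0.21,"z":-0.01,"rx":0,"ry":0,"rz":0,"claw":255},{"x":0.035,"y":-0.27,"z":-0.02,"rx":0,"ry":0,"rz":0,"claw":255},{"x":0.041,"y":-0.32,"z":-0.04,"rx":0,"ry":0,"rz":0,"claw":255},{"x":0.044,"y":-0.346,"z":-0.06,"rx":0,"ry":0,"rz":0,"claw":255},{"x":0.044,"y":-0.346,"z":-0.08,"rx":0,"ry":0,"rz":0,"claw":255},{"x":0.044,"y":-0.346,"z":-0.08,"rx":0,"ry":0,"rz":0,"claw":255},{"x":0.044,"y":-0.346,"z":-0.1,"rx":0,"ry":0,"rz":0,"claw":255},{"x":0.044,"y":-0.346,"z":-0.13,"rx":0,"ry":0,"rz":0,"claw":255}]'

```text
t: 28.0
tool_pos: [0.5392, -0.1577, 0.1791]
orientation: [1.926, 2.478, 0.002]
force: [1.2, 0.6, -5.6]
opening: 0.0508
gripper_force: 35.0
```

arm_command --targets '[{"x":0,"y":0,"z":-0.03,"rx":0,"ry":0,"rz":0,"claw":255},{"x":0,"y":0,"z":-0.06,"rx":0,"ry":0,"rz":0,"claw":255},{"x":0,"y":0,"z":-0.085,"rx":0,"ry":0,"rz":0,"claw":255},{"x":0,"y":0,"z":-0.1,"rx":0,"ry":0,"rz":0,"claw":255},{"x":0,"y":0,"z":-0.108,"rx":0,"ry":0,"rz":0,"claw":255},{"x":0,"y":0,"z":-0.112,"rx":0,"ry":0,"rz":0,"claw":255},{"x":0,"y":0,"z":-0.115,"rx":0,"ry":0,"rz":0,"claw":255},{"x":0,"y":0,"z":-0.117,"rx":0,"ry":0,"rz":0,"claw":255},{"x":0,"y":0,"z":-0.117,"rx":0,"ry":0,"rz":0,"claw":255}]'

```text
t: 28.75
tool_pos: [0.5384, -0.1586, 0.1197]
orientation: [1.929, 2.478, 0.0]
force: [1.0, 0.1, -6.0]
opening: 0.0512
gripper_force: 35.0
```

arm_command --targets '[{"x":0,"y":0,"z":-0.001,"rx":0,"ry":0,"rz":0,"claw":255},{"x":0,"y":0,"z":-0.002,"rx":0,"ry":0,"rz":0,"claw":255},{"x":0,"y":0,"z":-0.003,"rx":0,"ry":0,"rz":0,"claw":255},{"x":0,"y":0,"z":-0.004,"rx":0,"ry":0,"rz":0,"claw":255},{"x":0,"y":0,"z":-0.004,"rx":0,"ry":0,"rz":0,"claw":255}]'

```text
t: 29.17
tool_pos: [0.5384, -0.1586, 0.1187]
orientation: [1.929, 2.478, 0.001]
force: [-5.4, 2.6, 5.8]
opening: 0.0505
gripper_force: 35.0
```

Seated: the vertical force went from −6 N to +6 N. Release, rise and back away to inspect.

arm_command --targets '[{"x":0,"y":0,"z":0,"rx":0,"ry":0,"rz":0,"claw":90},{"x":0,"y":0,"z":0,"rx":0,"ry":0,"rz":0,"claw":60},{"x":0,"y":0,"z":0,"rx":0,"ry":0,"rz":0,"claw":0},{"x":0,"y":0,"z":0,"rx":0,"ry":0,"rz":0,"claw":0},{"x":0,"y":0,"z":0,"rx":0,"ry":0,"rz":0,"claw":0},{"x":0,"y":0,"z":0,"rx":0,"ry":0,"rz":0,"claw":0},{"x":0,"y":0,"z":0.04,"rx":0,"ry":0,"rz":0,"claw":0},{"x":0,"y":0,"z":0.11,"rx":0,"ry":0,"rz":0,"claw":0},{"x":0,"y":0,"z":0.18,"rx":0,"ry":0,"rz":0,"claw":0},{"x":0,"y":0,"z":0.25,"rx":0,"ry":0,"rz":0,"claw":0}]'

```text
t: 30.0
tool_pos: [0.5374, -0.1583, 0.2431]
orientation: [-1.929, -2.478, 0.001]
force: [0.4, -0.7, 0.8]
opening: 0.0926
gripper_force: 0.0
```

arm_command --targets '[{"x":-0.01,"y":0,"z":0.08,"rx":0,"ry":0,"rz":0,"claw":0},{"x":-0.02,"y":0,"z":0.15,"rx":0,"ry":0,"rz":0,"claw":0},{"x":-0.03,"y":-0.02,"z":0.22,"rx":0,"ry":0,"rz":0,"claw":0},{"x":-0.03,"y":-0.06,"z":0.28,"rx":0,"ry":0,"rz":0,"claw":0},{"x":-0.03,"y":-0.08,"z":0.28,"rx":0,"ry":0,"rz":0,"claw":0},{"x":-0.03,"y":-0.08,"z":0.28,"rx":0,"ry":0,"rz":0,"claw":0},{"x":-0.03,"y":-0.08,"z":0.28,"rx":0,"ry":0,"rz":0,"claw":0}]'

```text
t: 30.58
tool_pos: [0.5228, -0.1987, 0.381]
orientation: [-1.93, -2.477, 0.0]
force: [0.2, -0.2, -0.4]
opening: 0.0926
gripper_force: 0.0
```

```bash
python3 - <<'E'
from h import *
c,p,d=shot('wrist','wf');W=world(c,d)
c3,p3,d3=shot('scene','sf');W3=world(c3,d3)
H=[(.5858,-.3784),(.5698,-.3051),(.5538,-.2318),(.5379,-.1585)]
for h in H:
    for n,w,dd in(('w',W,d),('s',W3,d3)):
        m=(dd>0)&(np.hypot(w[...,0]-h[0],w[...,1]-h[1])<.036)&(w[...,2]<.2)
        fl=m&(w[...,2]>.0955)&(w[...,2]<.102);tp=m&(w[...,2]>.13)
        print(h,n,'flange z',np.median(w[fl][:,2]).round(4) if fl.sum() else None,fl.sum(),'top',np.percentile(w[tp][:,2],98).round(4) if tp.sum() else None,
          np.round(cv2.minEnclosingCircle((w[tp][:,:2]*1000).astype(np.float32)),1).tolist() if 0 else np.round(w[tp][:,:2].mean(0),4) if tp.sum() else '')
cv2.imwrite('pics/fin.png',np.hstack([cv2.resize(ortho(c,p,.45,.68,-.45,-.1,.09),(420,276)),cv2.resize(p3[110:220,150:290],(360,276))])[...,::-1])
s=robot.read_state();print(s['t'],s['tool_pos'])
E
```

```text
(0.5858, -0.3784) w flange z 0.0987 208 top 0.1525 [ 0.584  -0.3665]
(0.5858, -0.3784) s flange z 0.0996 34 top 0.1553 [ 0.5897 -0.3702]
(0.5698, -0.3051) w flange z 0.099 193 top 0.1663 [ 0.5686 -0.2986]
(0.5698, -0.3051) s flange z 0.0996 45 top 0.1657 [ 0.5747 -0.2941]
(0.5538, -0.2318) w flange z 0.099 279 top 0.1667 [ 0.5539 -0.2297]
(0.5538, -0.2318) s flange z 0.0997 48 top 0.1669 [ 0.5567 -0.2261]
(0.5379, -0.1585) w flange z 0.0993 20 top 0.1662 [ 0.5386 -0.158 ]
(0.5379, -0.1585) s flange z 0.0988 40 top 0.1664 [ 0.5401 -0.1517]
30.6833 [ 0.52249702 -0.19772454  0.37989829]
```

View pics/fin.png

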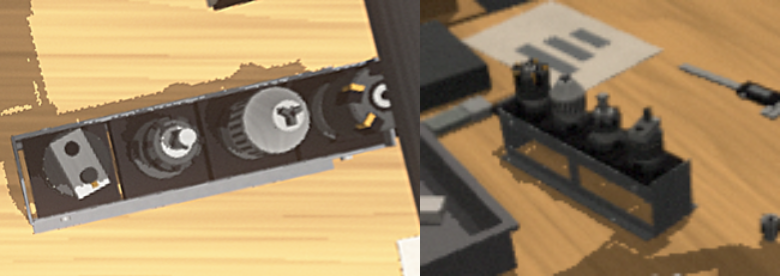

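The picture shows all four upright. From the handle end (right): face (365,100), drill (265,120), collet (170,145), boring (75,165). Flange tops read 99 mm and tool tops 150 and 166 mm, as they should when seated.

```bash
python3 -c "from plant import robot; print(robot.close_job())"
```

```text
the job is handed in; nothing more can be done
None
```

The job is handed in: all four tools stand upright and seated in the other carrier in the same order from its handle (face mill, drill chuck, collet chuck, boring head), after about 31 s of the 112 s allowed.

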